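Hand-rest bridge over a wet plaque

TASK

Set up the hand-rest bridge over the freshly painted plaque: from the posts on the blue mat pick the one exactly as tall as the post already standing beside the plaque, and stand it centred on the empty circle on the plaque's other side. Then lay the wooden bar, wide face down, level across both posts, centred over the plaque and in line with the two circles. The paint is wet, so let nothing touch the plaque; the standing post stays on its circle, and nothing else is to be shifted or knocked over.

Things in the scene. Friction and masses are not known exactly. Their poses are not given: they have to be found in the camera images.
- post_short_1: one of six look-alike round aluminium posts with black rubber ends, 40 mm diameter, 70 mm tall (two posts of each height: 70, 85, 100 mm); origin at the centre of its lower end, z up its axis
- post_medium_1: one of six look-alike round aluminium posts with black rubber ends, 40 mm diameter, 85 mm tall (two posts of each height: 70, 85, 100 mm); origin at the centre of its lower end, z up its axis
- post_tall_1: one of six look-alike round aluminium posts with black rubber ends, 40 mm diameter, 100 mm tall (two posts of each height: 70, 85, 100 mm); origin at the centre of its lower end, z up its axis
- post_short_2: one of six look-alike round aluminium posts with black rubber ends, 40 mm diameter, 70 mm tall (two posts of each height: 70, 85, 100 mm); origin at the centre of its lower end, z up its axis
- post_medium_2: one of six look-alike round aluminium posts with black rubber ends, 40 mm diameter, 85 mm tall (two posts of each height: 70, 85, 100 mm); origin at the centre of its lower end, z up its axis
- post_tall_2: one of six look-alike round aluminium posts with black rubber ends, 40 mm diameter, 100 mm tall (two posts of each height: 70, 85, 100 mm); origin at the centre of its lower end, z up its axis
- bar: loose wooden bar lying on the table to the left, 200 x 28 x 20 mm, dark band round its middle; origin at the centre of its wide underside, x along its length, z up through the 20 mm thickness
- sheet: white paper sheet 150 x 250 mm, 1 mm thick, with a yellow, black-rimmed circle (52 mm across) towards either end; origin at its middle, under the plaque; its y runs along its length, through both circles, which are 140 mm apart
- circle_left (a point): centre of the circle at the sheet's left (+y) end, at table height; one of the six posts already stands on it (which one varies)
- circle_right (a point): centre of the empty circle at the sheet's right (-y) end, at table height
- plaque: freshly painted round ceramic plaque, 60 mm diameter, 27 mm high, midway between the circles; fixed; origin at the centre of its underside
- mat: blue cloth mat 230 x 290 mm on the right, flat; five posts stand on it in two rows, about 90 to 115 mm apart; origin at its middle, its x points across the rows
- spray_bottle: white bottle, 60 mm diameter, 170 mm tall, bystander; origin at the centre of its base
- paint_jar: jar, 60 mm diameter, 60 mm tall, bystander; origin at the centre of its base
- screwdriver: screwdriver lying on the table, bystander
- brush: brush lying on the table, bystander
Not all that is in view belongs to the job. Leave any pink or turquoise look-alike of the post_medium_2 alone. What is shaped like the post_tall_2 but pink is not meant.

How it is judged:
By the outcome, as a careful person would: the job done as asked, in the order asked, and still so for the second after the job is handed in, with the robot touching nothing.
It also fails if it takes over 64 s, if anything falls off the work surface, if the arm or the gripper's body presses on something with over 40 N, if the wrist force passes 120 N, or if a joint passes its speed limit or range.

ROBOT

A 6-joint arm with a two-finger parallel gripper is mounted at the origin on the work surface. World frame = base frame: x ahead of the robot, y to its left, z up, the work surface at z = 0. Lengths are in mm, angles in rad, forces in N, time in s.
With the tool pointing down it reaches from about 350 to 975 mm from the base axis. Payload 7.1 kg.
Tool frame: the origin (TCP) lies at the centre of the arm's flange, where the gripper is bolted on; the fingertips stand 182 mm ahead of it and the grasp point (between the pads) lies 163 mm ahead of it; x points along the fingers, y is the direction in which the jaws open and shut, and the axes are right-handed (so a half turn about x gives the same grasp; the last joint's range is limited). The gripper opens to 88 mm and grips with 3 to 60 N. Pads are 20 mm wide; open, the fingers measure 115 mm over their backs; the gripper's body (75 mm by 178 mm) begins 61 mm behind the grasp point.
Start: joints at [1.323, 0.423, 1.63, -0, 1.089, -0.019], TCP at [141.725, 608.704, 404.675] pointing down, gripper open.
Joint ranges: [-3, 3], [-0.9, 2.11], [0.09, 2.58], [-1.31, 4.45], [0.11, 2.69], [-2.54, 2.54]. Speed limits (rad/s): [2.39, 2.39, 3.01, 3.14, 3.14, 3.14].

INTERFACE

Orientations are given as a rotation vector (axis times angle).
In Python, from workcell import readout, viewer, workorder, models gives the robot as it stands. The module is installed in compiled form; this text tells all that it offers.
- The arm moves only by the tool apply_moves, never from a script. Its argument "commands" is a list that holds one entry, the list of rows, each a list of 4 numbers: the shift along the world's x, y, z in m, then the turn about the world's z in rad. A call has 1 to 8 rows; each row is the pose to reach, as a shift and turn from the pose commanded when the call began; what a row does not reach only later rows make up. A row lasts 1/8 s, in which the tool goes at most 62.5 mm and 10.7 degrees, less where a joint would pass 70% of its speed; a pose out of reach is approached as far as the arm can. A call with a gripper value outside its range is refused whole. "gripper" is the finger opening in m, from 0 to 0.0878, set as the call begins (left out, the last holds). The fingers move at their own pace and stop on an object; the grip force is fixed at half the most. Time passes only in rows, so rows that repeat a pose let the fingers close. It gives the time, the measured TCP pose, the force and the opening at its end, in the units of the state.
- readout.get_obs(): the state, without advancing time (a new reading comes with each control period).
- viewer.get_image(name): name is "side" or "top"; returns a dict with "color" (384x512x3 uint8, red, green, blue), "vertical_fov" (degrees; the focal length in pixels is half the picture's height over the tangent of half this angle, whatever the lens; pixels are square), "cx", "cy" (the principal point, pixels), "rvec" (rotation vector, rad) and "tvec" (3), from world to camera coordinates, as OpenCV has them. Camera axes: x right, y down, z forward; pixel columns grow to the right and rows downward; lengths in mm; the calibration is good to about 2 mm. A picture is of the moment at which its call begins. There is no depth.
- workorder.close_job(): hands the job in, once; it reports no verdict.
Trained networks look in the newest picture that a camera, given by its name, has taken for a name from the list of things; names that differ only in an ending like _2 or _b are one class to them, and where a whole thing is asked for, a point or a joint stands for the part that bears it (a point fixed in the world has none). Each returns a list of dicts, best first, with "conf" (0 to 1); they miss things now and then, are a little off and sometimes report something else, mostly with a low value. They report only what shows in the picture. A call takes as long as a camera call. They do not tell look-alikes from the thing itself.
- models.search_frame(camera, label): "position" ([x, y, z] in mm, in world coordinates, good to about 4 mm: the middle of the surface that is visible of it).
- models.place_of(camera, label): "position" ([x, y, z] in mm, in world coordinates, good to about 4 mm: a listed point, or the origin of a listed thing).
The state is a dict: "t": time; "qpos": joint angles; "qvel": joint speeds; "joint_torque": joint torques, N m; "ee_pos": TCP position; "orientation": TCP orientation; "ft_force": force on the tool from outside, world axes, zero at the start; "moment": the same for the moment, N m; "width": finger opening in mm.
Only numpy, scipy, OpenCV 4.12 (cv2) and the standard library are available. Lean on these libraries where they do the work, as an engineer would, in place of code of your own. Each camera call takes 0.05 s, during which the arm holds its last target.

## Working session

There is one attempt and no reset: what is moved stays moved. The work goes in short steps, Python scripts to look and compute and a tool call to move; the robot and the scene stay as the last step left them, time stands still between calls to the robot, and variables do not carry over. Pictures are saved under pics/ and viewed, and the job is handed in when it is done.

Besides the shell and the picture viewer there is one more tool, called after ">>>" by a JSON object that holds its "name" and its "arguments", one argument or row to a line. apply_moves: Moves the arm, as the interface text tells. Its arguments: {"type":"object","properties":{"commands":{"type":"array","items":{"type":"array","items":{"type":"array","items":{"type":"number"}}}},"gripper":{"type":"number"}},"required":["commands"]}

```bash
mkdir -p pics
cat > h.py <<'E'
import numpy as np, cv2
from workcell import readout, viewer, workorder, models
def cam(n):
    d=viewer.get_image(n); h=d["color"].shape[0]
    f=h/2/np.tan(np.radians(d["vertical_fov"])/2)
    K=np.array([[f,0,d["cx"]],[0,f,d["cy"]],[0,0,1]])
    R,_=cv2.Rodrigues(np.array(d["rvec"],float)); t=np.array(d["tvec"],float).ravel()
    return d["color"],K,R,t
def proj(P,K,R,t):
    p=(K@(R@np.atleast_2d(P).T+t[:,None])).T
    return p[:,:2]/p[:,2:]
def unproj(uv,z,K,R,t):
    r=R.T@np.linalg.inv(K)@np.array([uv[0],uv[1],1.0]); c=-R.T@t
    return c+r*(z-c[2])/r[2]
E
python3 - <<'E'
from h import *
for n in("top","side"):
    c,K,R,t=cam(n); np.savez(f"{n}0.npz",c=c,K=K,R=R,t=t)
    cv2.imwrite(f"pics/{n}0.png",cv2.resize(c[:,:,::-1],(800,600),interpolation=cv2.INTER_CUBIC))
    print(n,K[0,0],K[:2,2],(-R.T@t).round(), R.round(2).tolist())
o=readout.get_obs(); print(o)
E
```

```text
top 367.2512586189776 [261.02226582 187.35718452] [ 500.   -0. 1185.] [[0.02, -1.0, 0.02], [-1.0, -0.02, -0.07], [0.07, -0.01, -1.0]]
side 467.69084855629677 [256.48967427 183.82339528] [-217. -828.  980.] [[0.7, -0.72, -0.0], [-0.45, -0.44, -0.78], [0.56, 0.54, -0.63]]
{'t': 0.1, 'qpos': array([ 1.32297561e+00,  4.23750252e-01,  1.63056820e+00, -1.97253201e-05,
        1.08859010e+00, -1.90241976e-02]), 'qvel': array([ 0.00103136, -0.00077404, -0.00050365,  0.00068405,  0.00072961,
       -0.00012082]), 'joint_torque': array([-5.55299121e-04, -5.45616102e+01, -2.74325109e+01,  6.44420693e-02,
        1.88525452e-02,  9.70911884e-08]), 'ee_pos': array([141.68757512, 608.48616371, 404.00594145]), 'orientation': array([ 0.17859426,  1.5634804 , -0.18065028]), 'ft_force': array([ 0.42302317, -0.68747298,  0.4490354 ]), 'moment': array([-0.0253261 , -0.01115881, -0.03025978]), 'width': 87.40787505878005}
```

View pics/top0.png

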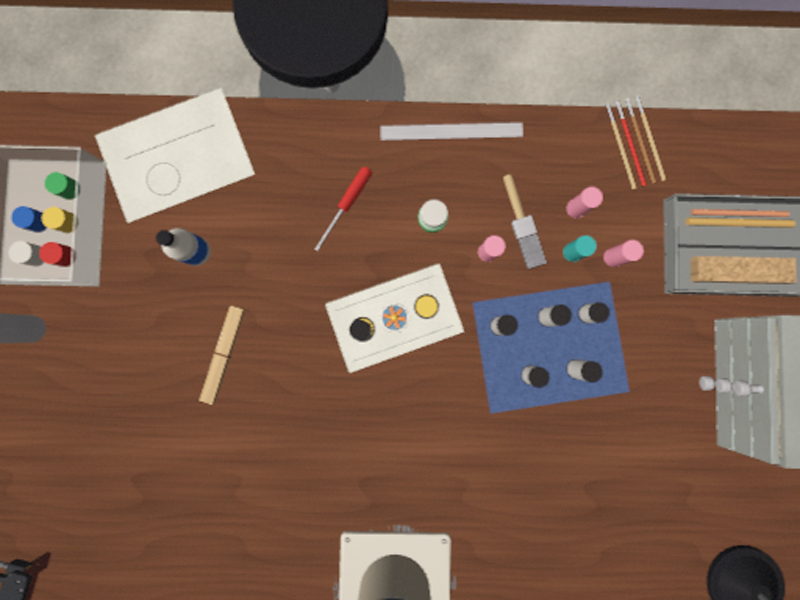

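View pics/side0.png

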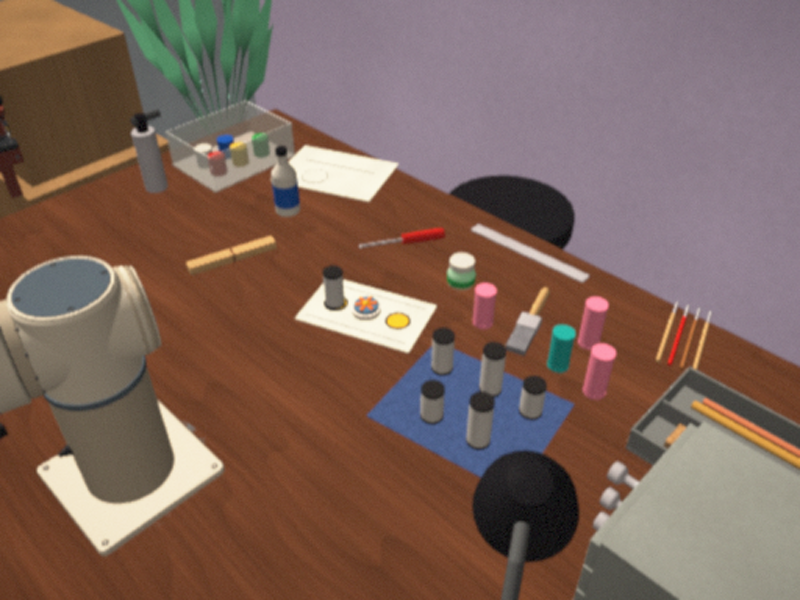

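The top view shows the standing post at (362,329), plaque at (395,317), empty circle at (427,306), bar at (221,355), and five mat posts at (505,325), (555,315), (595,312), (537,376) and (587,371). In the side view, the standing post looks medium. The mat posts look like medium (443,350), tall (493,370), short (533,397), short (432,402) and tall (480,420). I'll measure all of them next.

Run:
```python
from h import *
for l in ("post_medium_1","post_short_1","post_tall_1","bar","circle_left","circle_right","plaque","sheet","spray_bottle","paint_jar"):
    for n in("top","side"):
        print(l,n,[(np.round(d["position"]).astype(int).tolist(),round(d["conf"],2)) for d in models.place_of(n,l) if d["conf"]>.3])
for n,b in(("top",(180,150,420,270)),("side",(170,130,400,300))):
    c=np.load(n+"0.npz")["c"]; x0,y0,x1,y1=b
    cr=c[y0:y1,x0:x1,::-1]; s=800//(x1-x0)
    cv2.imwrite(f"pics/{n}crop.png",cv2.resize(cr,None,fx=s,fy=s,interpolation=cv2.INTER_CUBIC)); print(b,s)
```

```text
post_medium_1 top [([681, -179, -4], 0.67), ([510, 78, 0], 0.66), ([680, -356, 0], 0.65)]
post_medium_1 side [([679, -182, 0], 0.85), ([524, -206, 0], 0.73), ([537, 12, -5], 0.59), ([562, -53, -4], 0.59), ([682, -363, -1], 0.58)]
post_short_1 top [([554, -388, 1], 0.65), ([430, -273, -3], 0.54)]
post_short_1 side [([428, -274, 2], 0.63), ([556, -390, 3], 0.55)]
post_tall_1 top [([439, -366, 1], 0.71), ([670, -443, 2], 0.69), ([548, -304, -2], 0.68), ([775, -365, 0], 0.53)]
post_tall_1 side [([672, -444, 0], 0.94), ([443, -362, -4], 0.9), ([546, -307, 0], 0.67), ([778, -362, -3], 0.67)]
bar top [([456, 360, -2], 0.61), ([536, 10, 3], 0.4)]
bar side [([457, 362, 1], 0.68), ([538, 13, 0], 0.63)]
circle_left top [([440, -367, 2], 0.58), ([511, 79, -1], 0.57)]
circle_left side [([515, 78, 2], 0.68)]
circle_right top []
circle_right side []
plaque top [([534, 13, 2], 0.8), ([547, -302, -1], 0.45)]
plaque side [([538, 14, 2], 0.81)]
sheet top [([439, -369, 3], 0.72), ([534, 8, -4], 0.62)]
sheet side [([540, 11, -4], 0.88), ([507, 79, -2], 0.5)]
spray_bottle top [([666, 427, -1], 0.75), ([748, -66, 4], 0.41)]
spray_bottle side [([664, 425, 5], 0.66)]
paint_jar top [([747, -66, 1], 0.52)]
paint_jar side [([746, -62, 3], 0.84)]
(180, 150, 420, 270) 3
(170, 130, 400, 300) 3
```

View pics/topcrop.png

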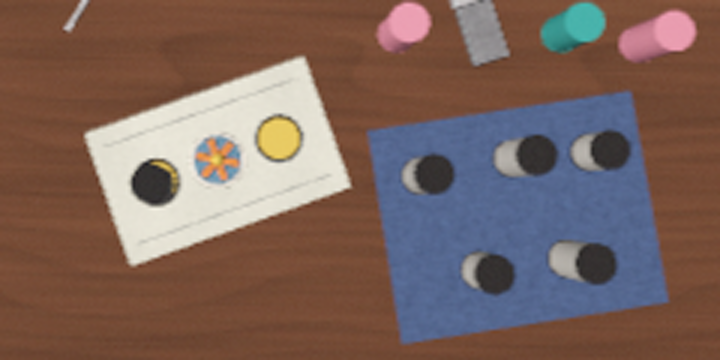

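View pics/sidecrop.png

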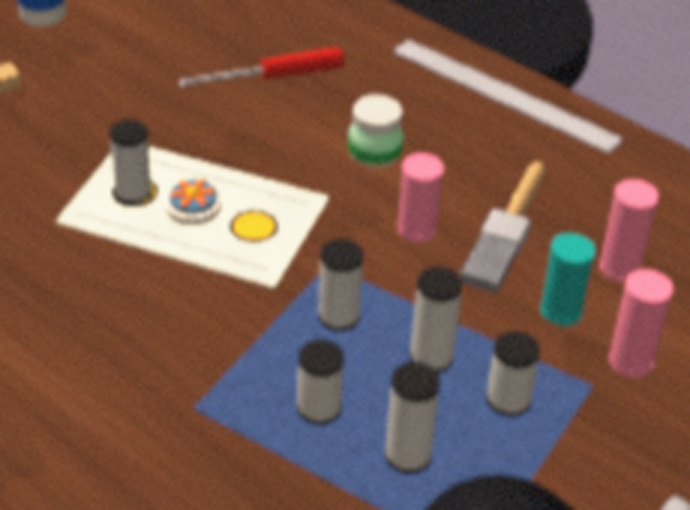

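```bash
cat > fit.py <<'E'
from h import *
from scipy.optimize import minimize
from scipy.ndimage import map_coordinates
A=np.linspace(0,2*np.pi,48,endpoint=False)
def load(n):
    d=np.load(n); return d["c"],d["K"],d["R"],d["t"]
def grad(c):
    c=cv2.cvtColor(c,cv2.COLOR_RGB2LAB).astype(np.float32)
    g=0
    for k in range(3):
        b=cv2.GaussianBlur(c[:,:,k],(0,0),1.0)
        g=g+cv2.Sobel(b,cv2.CV_32F,1,0)**2+cv2.Sobel(b,cv2.CV_32F,0,1)**2
    return np.minimum(np.sqrt(g),250)
def hull(x,y,h,v,r=20):
    P=np.array([[x+r*np.cos(a),y+r*np.sin(a),z] for z in(0,h) for a in A])
    q=cv2.convexHull(proj(P,*v[1:]).astype(np.float32))[:,0]
    q=np.vstack([q,q[:1]]); s=np.r_[0,np.cumsum(np.hypot(*np.diff(q,axis=0).T))]
    u=np.linspace(0,s[-1],150); return np.c_[np.interp(u,s,q[:,0]),np.interp(u,s,q[:,1])]
def score(p,h,vs,gs):
    return sum(map_coordinates(g,hull(p[0],p[1],h,v)[:,::-1].T,order=1).mean() for v,g in zip(vs,gs))
def fitpost(p,h,vs,gs):
    best=max(((score((p[0]+dx,p[1]+dy),h,vs,gs),p[0]+dx,p[1]+dy) for dx in range(-12,13,2) for dy in range(-12,13,2)))
    r=minimize(lambda q:-score(q,h,vs,gs),best[1:],method="Nelder-Mead",options=dict(xatol=.1,fatol=.05))
    return r.x,-r.fun
E
python3 - <<'E'
from fit import *
vs=[load("top0.npz"),load("side0.npz")]; gs=[grad(v[0]) for v in vs]
for nm,p in dict(stand=(512,78),m1=(524,-206),t1=(547,-305),s1=(555,-389),s2=(429,-273),t2=(441,-364)).items():
    for h in(70,85,100):
        o=[fitpost(p,h,[v],[g]) for v,g in zip(vs,gs)]; j=fitpost(p,h,vs,gs)
        print(nm,h,"joint",j[0].round(1),round(j[1]),*[(x.round(1).tolist(),round(s)) for x,s in o])
# circles/plaque/sheet via color in both views
for n,v in zip(("top","side"),vs):
    c=cv2.cvtColor(v[0],cv2.COLOR_RGB2HSV)
    m=((c[...,0]>18)&(c[...,0]<34)&(c[...,1]>110)&(c[...,2]>120)).astype(np.uint8)
    k,l,s,ce=cv2.connectedComponentsWithStats(m)
    for i in range(1,k):
        if 80<s[i,4]<600: print(n,"yellow",s[i].tolist(),ce[i].round(1),unproj(ce[i],1,*v[1:]).round(1))
    m=((c[...,1]<60)&(c[...,2]>150)).astype(np.uint8); m=cv2.morphologyEx(m,cv2.MORPH_CLOSE,np.ones((25,25)))
    for q in cv2.findContours(m,0,2)[0]:
        if cv2.contourArea(q)>1500:
            b=cv2.approxPolyDP(cv2.convexHull(q),6,True)[:,0]
            P=np.array([unproj(x,1,*v[1:]) for x in b])[:,:2]
            if len(b)==4: print(n,"quad",P.round().tolist(),np.hypot(*(P-np.roll(P,1,0)).T).round(),P.mean(0).round(1))
    m=((c[...,0]>105)&(c[...,0]<125)&(c[...,1]>110)).astype(np.uint8)
E
```

```text
stand 70 joint [511.4  74.3] 430 ([509.9, 77.1], 244) ([508.6, 69.6], 199)
stand 85 joint [510.9  73.6] 434 ([510.0, 76.9], 245) ([509.6, 70.9], 196)
stand 100 joint [509.9  72.3] 411 ([510.0, 76.2], 245) ([507.4, 68.2], 175)
m1 70 joint [ 526.3 -208.9] 222 ([526.4, -209.0], 146) ([536.4, -199.6], 93)
m1 85 joint [ 526.3 -207.7] 234 ([526.1, -207.6], 143) ([527.3, -207.6], 91)
m1 100 joint [ 526.2 -206.6] 202 ([525.9, -205.8], 131) ([513.8, -218.1], 88)
t1 70 joint [ 546.5 -309.1] 219 ([547.1, -312.1], 143) ([553.5, -301.4], 95)
t1 85 joint [ 546.6 -308.4] 230 ([546.9, -309.4], 153) ([556.7, -299.8], 102)
t1 100 joint [ 546.7 -306.8] 243 ([546.6, -307.0], 147) ([552.2, -303.4], 100)
s1 70 joint [ 554.7 -390.8] 245 ([554.6, -390.8], 144) ([555.7, -390.2], 102)
s1 85 joint [ 554.3 -391.6] 198 ([554.8, -393.8], 124) ([543.8, -397.1], 82)
s1 100 joint [ 554.7 -391.4] 197 ([554.7, -392.1], 122) ([562.9, -385.9], 83)
s2 70 joint [ 426.4 -272.8] 246 ([425.9, -272.4], 143) ([427.2, -273.2], 105)
s2 85 joint [ 427.  -271.2] 206 ([426.7, -270.5], 128) ([434.2, -267.1], 88)
s2 100 joint [ 426.3
[... 205 characters left out ...]
8], 108)
t2 100 joint [ 440.7 -365.9] 248 ([440.1, -365.8], 141) ([442.1, -365.2], 108)
top yellow [26, 133, 16, 14, 170] [ 33.9 139.2] [730.  720.5   1. ]
top yellow [439, 139, 70, 6, 270] [473.8 141.8] [ 753.7 -714.2    1. ]
top yellow [266, 189, 14, 14, 162] [272.5 195.6] [563.1 -54.3   1. ]
top quad [[101.0, 108.0], [101.0, -108.0], [-20.0, -109.0], [-23.0, 108.0]] [124. 216. 121. 217.] [39.9 -0.2]
top quad [[1219.0, 36.0], [1181.0, -852.0], [1000.0, -846.0], [913.0, 46.0]] [306. 888. 181. 896.] [1078. -404.]
side yellow [247, 200, 15, 10, 113] [254.2 204.8] [564.4 -55.8   1. ]
side quad [[112.0, 87.0], [105.0, -104.0], [-103.0, -102.0], [-103.0, 110.0]] [216. 191. 208. 212.] [ 2.4 -2.1]
```

```bash
cat >> fit.py <<'E'
def boxhull(x,y,a,L,W,z0,z1,v):
    P=[]
    for z in sorted({z0,z1}):
        for s,u in((1,1),(1,-1),(-1,-1),(-1,1)):
            dx,dy=s*L/2,u*W/2; P.append([x+dx*np.cos(a)-dy*np.sin(a),y+dx*np.sin(a)+dy*np.cos(a),z])
    q=cv2.convexHull(proj(np.array(P),*v[1:]).astype(np.float32))[:,0]
    q=np.vstack([q,q[:1]]); s=np.r_[0,np.cumsum(np.hypot(*np.diff(q,axis=0).T))]
    u=np.linspace(0,s[-1],250); return np.c_[np.interp(u,s,q[:,0]),np.interp(u,s,q[:,1])]
def fitbox(p,L,W,z0,z1,vs,gs):
    f=lambda q:-sum(map_coordinates(g,boxhull(q[0],q[1],q[2]/100,L,W,z0,z1,v)[:,::-1].T,order=1).mean() for v,g in zip(vs,gs))
    b=None
    for dx in(-6,0,6):
        for dy in(-6,0,6):
            for da in(-6,0,6):
                r=minimize(f,[p[0]+dx,p[1]+dy,p[2]*100+da],method="Nelder-Mead",options=dict(xatol=.05,fatol=.02,initial_simplex=np.array([p[0]+dx,p[1]+dy,p[2]*100+da])+np.vstack([np.zeros(3),4*np.eye(3)])))
                if b is None or r.fun<b.fun:b=r
    return np.r_[b.x[:2],b.x[2]/100],-b.fun
E
python3 - <<'E'
from fit import *
vs=[load("top0.npz"),load("side0.npz")]; gs=[grad(v[0]) for v in vs]
# sheet: initial angle from crop pixels
v=vs[0]
C=np.array([unproj(p,1,*v[1:])[:2] for p in((208.3,194),(281.7,168.7),(297,212.7),(224,238.7))])
print("corners",C.round().tolist(),C.mean(0)); d=C[0]-C[1]; a=np.arctan2(d[1],d[0]); print(np.hypot(*d),np.hypot(*(C[1]-C[2])))
for k in([0],[1],[0,1]):
    r=fitbox((*C.mean(0),a),250,150,1,1,[vs[i] for i in k],[gs[i] for i in k]); u=np.array([np.cos(r[0][2]),np.sin(r[0][2])])
    print("sheet",k,r[0].round(3),round(r[1]),"circL",(r[0][:2]+70*u).round(1),"circR",(r[0][:2]-70*u).round(1))
E1=unproj((236*.64,308*.64),20,*v[1:])[:2];E2=unproj((207*.64,402*.64),20,*v[1:])[:2]
d=E2-E1;print("bar ends",E1,E2,np.hypot(*d))
for W,H in((28,20),(20,28)):
  for k in([0],[1],[0,1]):
    r=fitbox((*((E1+E2)/2),np.arctan2(d[1],d[0])),200,W,0,H,[vs[i] for i in k],[gs[i] for i in k]); print("bar",W,k,r[0].round(3),round(r[1]))
for n,b in(("top",(120,180,170,270)),("side",(110,140,190,185))):
    c=np.load(n+"0.npz")["c"]; x0,y0,x1,y1=b
    cv2.imwrite(f"pics/bar{n}.png",cv2.resize(c[y0:y1,x0:x1,::-1],None,fx=6,fy=6,interpolation=cv2.INTER_CUBIC))
E
```

```text
corners [[564.0, 153.0], [651.0, -83.0], [509.0, -134.0], [422.0, 98.0]] [536.59547647   8.48711445]
250.91033160167513 150.6342975259956
sheet [0] [538.128  10.991   1.931] 249 circL [513.4  76.5] circR [562.8 -54.5]
sheet [1] [538.567   9.076   1.944] 241 circL [513.1  74.3] circR [564.1 -56.1]
sheet [0, 1] [538.346  10.158   1.937] 489 circL [513.3  75.5] circR [563.4 -55.2]
bar ends [549.39302835 330.32780266] [360.56701422 380.1521138 ] 195.2888260829399
bar 28 [0] [456.633 360.897   2.867] 195
bar 28 [1] [458.104 357.119   2.875] 142
bar 28 [0, 1] [457.284 360.175   2.869] 330
bar 20 [0] [457.081 359.294   2.87 ] 236
bar 20 [1] [454.101 350.85    2.876] 138
bar 20 [0, 1] [457.076 358.722   2.87 ] 339
```

Run:
```python
import cv2,numpy as np
a=cv2.imread("pics/bartop.png");b=cv2.imread("pics/barside.png")
m=np.zeros((540,800,3),np.uint8);m[:a.shape[0],:a.shape[1]]=a;m[:b.shape[0],310:310+b.shape[1]]=b
cv2.imwrite("pics/barm.png",m)
```

```text
(no output)
```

View pics/barm.png

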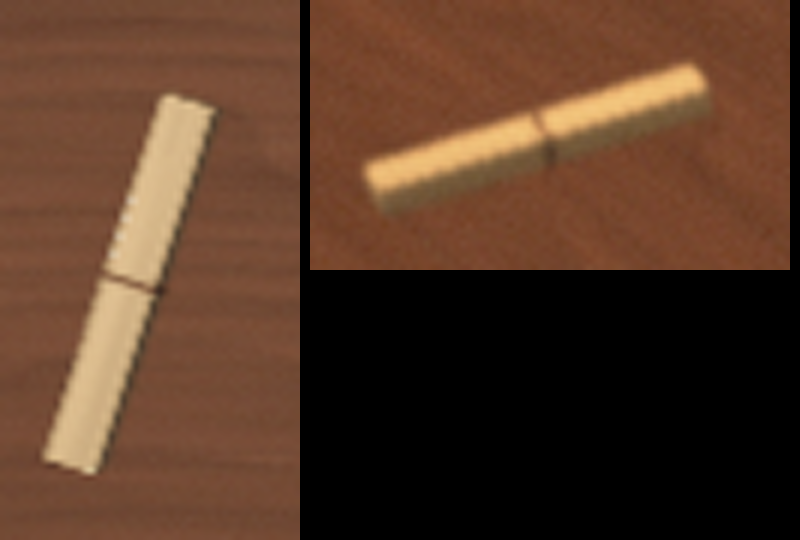

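Run:
```python
from h import *
o=readout.get_obs(); R,_=cv2.Rodrigues(o["orientation"]); print(o["t"],R.round(4)); print(np.arctan2(R[1,1],R[0,1]))
c,K,Rr,t=cam("side"); cr=c[175:280,225:360,::-1]
cv2.imwrite("pics/mat.png",cv2.resize(cr,None,fx=5,fy=5,interpolation=cv2.INTER_CUBIC))
```

```text
1.1 [[ 0.      0.2268  0.9739]
 [ 0.      0.9739 -0.2268]
 [-1.      0.      0.    ]]
1.3420344179729686
```

View pics/mat.png

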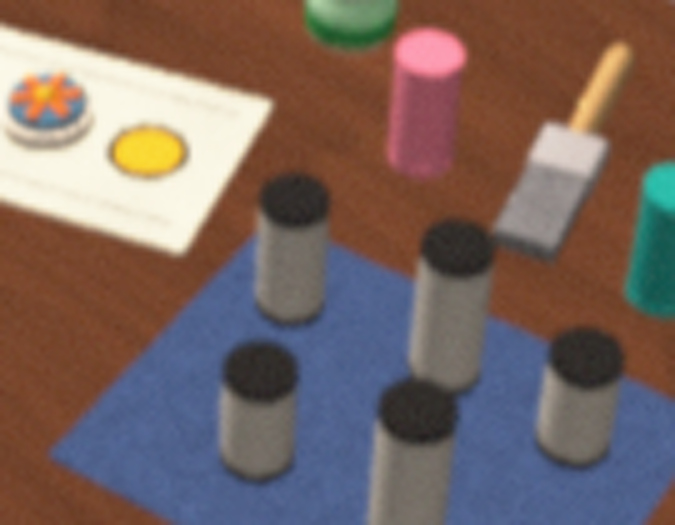

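Candidates in the side view: (443,350) fits 85 mm, (493,370) and (480,420) fit 100 mm, and (533,397) and (432,402) fit 70 mm. The pink and turquoise ones are excluded. The mat holds two talls, two shorts and one medium, so the standing post must be the other medium. The one to pick is the mat post nearest the sheet, at world (526,-208).

>>> {"name": "apply_moves", "arguments": {
  "commands": [
    [[0.06,-0.05,0,-0.15],[0.1,-0.09,0,-0.3],[0.14,-0.14,0,-0.45],[0.18,-0.19,0,-0.6],[0.21,-0.24,0,-0.75],[0.24,-0.29,0,-0.9],[0.27,-0.34,0,-0.976],[0.29,-0.39,0,-0.976]]
  ],
  "gripper": 0.07
}}

```text
t: 2.15
ee_pos: [432.8, 216.8, 405.0]
orientation: [0.937, 1.359, -0.936]
ft_force: [-0.8, 0.4, -0.0]
width: 70.5
```

>>> {"name": "apply_moves", "arguments": {
  "commands": [
    [[0.013,-0.06,0,0],[0.026,-0.12,0,0],[0.04,-0.18,0,0],[0.053,-0.24,0,0],[0.066,-0.3,0,0],[0.08,-0.36,0,0],[0.09,-0.41,0,0],[0.094,-0.427,0,0]]
  ]
}}

```text
t: 3.15
ee_pos: [525.9, -210.8, 404.7]
orientation: [0.938, 1.359, -0.938]
ft_force: [0.1, 0.6, 0.4]
width: 69.8
```

Run:
```python
from h import *
o=readout.get_obs(); R,_=cv2.Rodrigues(o["orientation"]); print(o["t"],o["ee_pos"],o["qpos"],np.arctan2(R[1,1],R[0,1]),R[:,0])
```

```text
3.15 [ 525.92494277 -210.8086102   404.67156783] [-4.02205961e-01  3.37891177e-01  1.76117580e+00 -1.19003207e-04
  1.04193908e+00 -7.65217493e-01] 0.36307162885403205 [ 4.99570469e-04 -3.24170889e-04 -9.99999823e-01]
```

>>> {"name": "apply_moves", "arguments": {
  "commands": [
    [[0,0,-0.05,0],[0,0,-0.1,0],[0,0,-0.14,0],[0,0,-0.17,0],[0,0,-0.182,0],[0,0,-0.182,0]]
  ]
}}

```text
t: 3.9
ee_pos: [525.8, -207.8, 222.5]
orientation: [0.935, 1.362, -0.935]
ft_force: [-0.2, 0.3, 0.4]
width: 69.8
```

>>> {"name": "apply_moves", "arguments": {
  "commands": [
    [[0,0,0,0],[0,0,0,0],[0,0,0,0],[0,0,0,0]]
  ],
  "gripper": 0.03
}}

```text
t: 4.4
ee_pos: [526.0, -208.4, 223.4]
orientation: [0.936, 1.359, -0.935]
ft_force: [0.2, 0.3, 3.6]
width: 39.9
```

>>> {"name": "apply_moves", "arguments": {
  "commands": [
    [[0,0,0.03,0],[0,0,0.07,0],[0.008,0.03,0.08,0],[0.02,0.08,0.08,0],[0.031,0.125,0.08,0],[0.0375,0.153,0.08,0],[0.0375,0.153,0.08,0],[0.0375,0.153,0.08,0]]
  ]
}}

```text
t: 5.4
ee_pos: [562.9, -55.7, 302.4]
orientation: [0.935, 1.361, -0.936]
ft_force: [-1.0, -0.3, -2.4]
width: 39.6
```

Run:
```python
from h import *
for n in("top","side"):
    c,K,R,t=cam(n); np.savez(f"{n}1.npz",c=c,K=K,R=R,t=t)
a=np.load("top1.npz")["c"][140:280,180:360,::-1]; b=np.load("side1.npz")["c"][110:280,170:350,::-1]
m=np.hstack([cv2.resize(a,(400,311),interpolation=2),cv2.resize(b,(400,378),interpolation=2)[:311]])
cv2.imwrite("pics/m1.png",m)
print(readout.get_obs()["ee_pos"],readout.get_obs()["ft_force"])
```

```text
[562.92612274 -56.28092032 302.52049564] [-0.76050783 -0.46795395 -3.1158935 ]
```

View pics/m1.png

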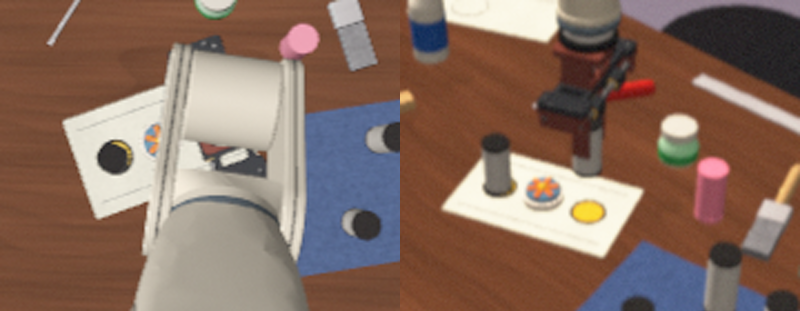

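The post is held upright above the empty circle, which is at about (588,211) in the side half of this picture. Next I lower it.

>>> {"name": "apply_moves", "arguments": {
  "commands": [
    [[0,0,-0.03,0],[0,0,-0.055,0],[0,0,-0.07,0],[0,0,-0.076,0],[0,0,-0.076,0],[0,0,-0.076,0]]
  ]
}}

```text
t: 6.25
ee_pos: [563.6, -55.4, 227.4]
orientation: [0.936, 1.359, -0.935]
ft_force: [0.3, -0.1, -2.3]
width: 39.5
```

Run:
```python
from h import *
c,K,R,t=cam("side"); np.savez("side2.npz",c=c,K=K,R=R,t=t)
c=c.copy(); c=cv2.resize(c[130:240,170:310,::-1],None,fx=5,fy=5,interpolation=2)
for p in [(563.5,-55.1)]:
  for z,r,col in((1,26,(0,0,255)),(5,20,(0,255,0))):
    P=np.array([[p[0]+r*np.cos(a),p[1]+r*np.sin(a),z] for a in np.linspace(0,6.28,60)])
    q=(proj(P,K,R,t)-[170,130]+.5)*5; cv2.polylines(c,[q.astype(np.int32)],True,col,1)
cv2.imwrite("pics/m2.png",c); o=readout.get_obs(); print(o["ee_pos"],o["ft_force"])
```

```text
[563.58542018 -55.36231259 227.45264605] [-0.39300142  0.16453664 -2.4101613 ]
```

View pics/m2.png

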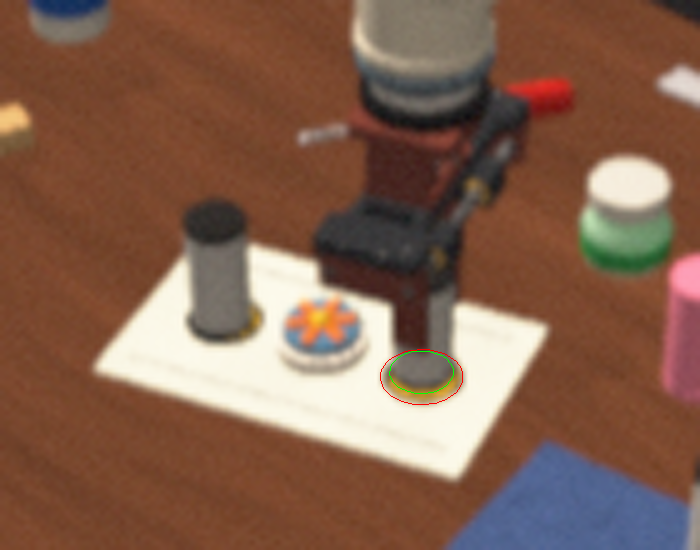

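>>> {"name": "apply_moves", "arguments": {
  "commands": [
    [[0,0,-0.001,0],[0,0,-0.002,0],[0,0,-0.003,0],[0,0,-0.003,0]]
  ]
}}

```text
t: 6.8
ee_pos: [563.2, -55.3, 223.6]
orientation: [0.935, 1.361, -0.936]
ft_force: [1.3, 0.6, -2.1]
width: 39.6
```

>>> {"name": "apply_moves", "arguments": {
  "commands": [
    [[0,0,-0.0005,0],[0,0,-0.001,0],[0,0,-0.001,0]]
  ]
}}

```text
t: 7.18
ee_pos: [563.3, -55.3, 223.3]
orientation: [0.936, 1.36, -0.935]
ft_force: [-2.1, 0.4, 6.3]
width: 39.7
```

>>> {"name": "apply_moves", "arguments": {
  "commands": [
    [[0,0,0,0],[0,0,0,0],[0,0,0,0]]
  ],
  "gripper": 0.07
}}

```text
t: 7.55
ee_pos: [563.3, -55.3, 222.7]
orientation: [0.936, 1.36, -0.935]
ft_force: [-0.0, 0.6, 0.6]
width: 66.1
```

>>> {"name": "apply_moves", "arguments": {
  "commands": [
    [[0,0,0.04,0],[0,0,0.1,0],[-0.02,0.04,0.13,0.15],[-0.04,0.09,0.14,0.3],[-0.06,0.14,0.14,0.45],[-0.07,0.2,0.14,0.6],[-0.08,0.26,0.14,0.75],[-0.09,0.32,0.14,0.9]]
  ]
}}

```text
t: 8.55
ee_pos: [472.7, 266.6, 362.9]
orientation: [0.236, 1.557, -0.235]
ft_force: [1.1, 0.8, 0.4]
width: 70.0
```

Run:
```python
from fit import *
for n in("top","side"):
    c,K,R,t=cam(n); np.savez(f"{n}3.npz",c=c,K=K,R=R,t=t)
vs=[load("top3.npz"),load("side3.npz")]; gs=[grad(v[0]) for v in vs]
for p in((563,-55),(512,76)):
    print(*[fitpost(p,85,[v],[g])[0].round(1) for v,g in zip(vs,gs)],fitpost(p,85,vs,gs)[0].round(1))
a=vs[0][0][160:245,200:310,::-1]; b=vs[1][0][140:240,180:310,::-1]
a=cv2.resize(a,(400,309),interpolation=2);b=cv2.resize(b,(400,309),interpolation=2)
cv2.imwrite("pics/m3.png",np.hstack([a,b]))
```

```text
[559.5 -51.1] [560.8 -59.6] [562.6 -56. ]
[510.   76.9] [509.6  71. ] [510.9  73.6]
```

View pics/m3.png

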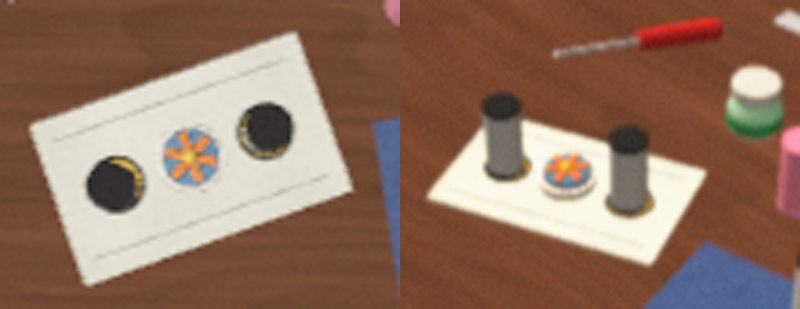

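Run:
```python
from fit import *
vs=[load("top3.npz"),load("side3.npz")]; out=[]
th=np.linspace(0,2*np.pi,60)
for v,(x0,y0,w,hh),p in zip(vs,((205,165,100,80),(185,145,120,96)),((562.9,-54.5),(564.1,-56))):
    s=400/w*1.0; c=cv2.resize(v[0][y0:y0+hh,x0:x0+w,::-1],(int(w*4*400/w/4*1),int(hh*s)),interpolation=2)
    c=cv2.resize(v[0][y0:y0+hh,x0:x0+w,::-1],None,fx=s,fy=s,interpolation=2)
    for z,r,col in((1,26,(0,0,255)),(86,20,(0,255,0)),(1,20,(255,255,0))):
        P=np.array([[p[0]+r*np.cos(a),p[1]+r*np.sin(a),z] for a in th])
        q=(proj(P,*v[1:])-[x0,y0]+.5)*s-.5; cv2.polylines(c,[np.round(q*16).astype(np.int32)],True,col,1,cv2.LINE_AA,4)
    out.append(c)
cv2.imwrite("pics/m3b.png",np.hstack(out))
```

```text
(no output)
```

View pics/m3b.png

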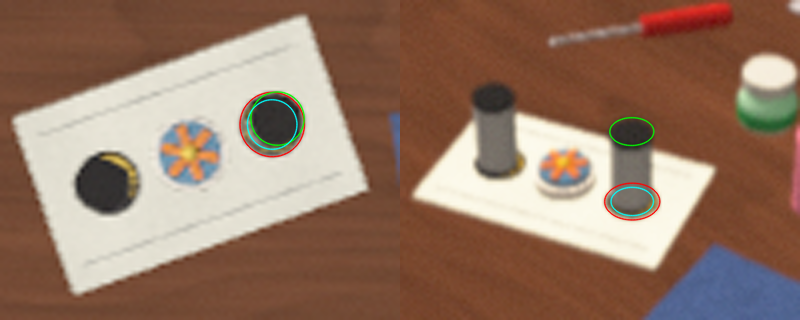

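The new post stands on the circle: rim and post outlines agree to 1–2 mm in both views. Next I check the bar centre using its band.

Run:
```python
from fit import *
v=load("top0.npz"); w=load("side0.npz")
print(unproj((132/6+120-.4,283/6+180-.4),20,*v[1:]), unproj(((535-310)/6+110-.4,113/6+140-.4),20,*w[1:]),unproj(((553-310)/6+110-.4,140/6+140-.4),20,*w[1:]))
o=readout.get_obs(); R,_=cv2.Rodrigues(o["orientation"]); print(o["t"],o["ee_pos"],np.arctan2(R[1,1],R[0,1]))
# any arm overlap with bar? refit in fresh image
```

```text
[455.71835657 355.95786309  20.        ] [462.52237614 367.33282916  20.        ] [454.19432431 338.13613553  20.        ]
8.65 [472.28273003 269.25133614 362.90049625] 1.273986528368344
```

>>> {"name": "apply_moves", "arguments": {
  "commands": [
    [[-0.01,0.05,0,0.03],[-0.016,0.094,-0.03,0.032],[-0.016,0.094,-0.08,0.032],[-0.016,0.094,-0.12,0.032],[-0.016,0.094,-0.13,0.032],[-0.016,0.094,-0.13,0.032],[-0.016,0.094,-0.13,0.032]]
  ]
}}

```text
t: 9.52
ee_pos: [458.0, 358.8, 234.3]
orientation: [0.216, 1.558, -0.213]
ft_force: [-0.5, 0.2, 0.7]
width: 70.1
```

Run:
```python
from h import *
o=readout.get_obs(); R,_=cv2.Rodrigues(o["orientation"]); print(o["t"],o["ee_pos"],np.arctan2(R[1,1],R[0,1]))
c,K,R,t=cam("side"); cv2.imwrite("pics/m4.png",cv2.resize(c[60:220,70:270,::-1],None,fx=4,fy=3.75,interpolation=2))
o=readout.get_obs(); print(o["ee_pos"])
```

```text
9.525 [458.03919617 358.81372007 234.33506058] 1.2972684210966716
[457.98835542 358.88448147 234.42141399]
```

View pics/m4.png

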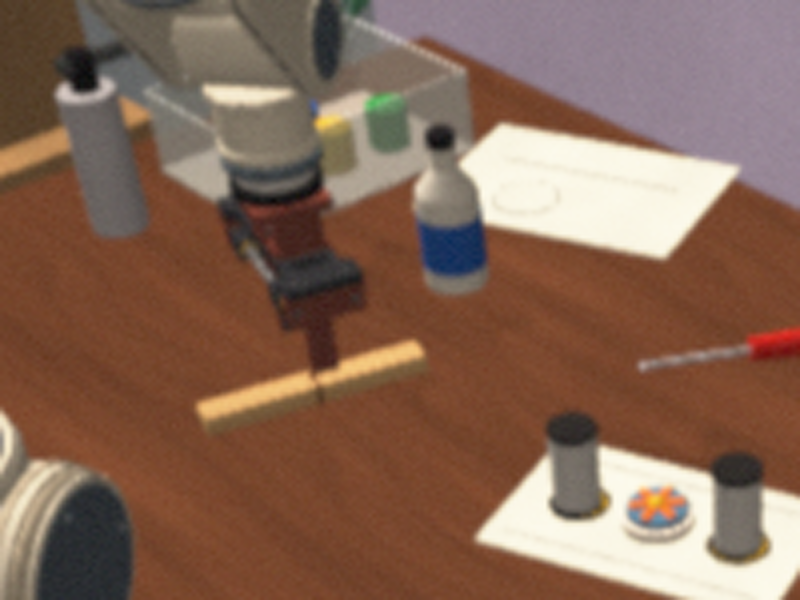

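The gripper straddles the bar at its band, at (320,385). I'll go down and grip.

>>> {"name": "apply_moves", "arguments": {
  "commands": [
    [[0,0,-0.025,0],[0,0,-0.04,0],[0,0,-0.047,0],[0,0,-0.047,0]]
  ]
}}

```text
t: 10.07
ee_pos: [457.2, 358.7, 185.6]
orientation: [0.214, 1.56, -0.214]
ft_force: [-0.6, 0.3, 0.1]
width: 70.3
```

>>> {"name": "apply_moves", "arguments": {
  "commands": [
    [[0,0,0,0],[0,0,0,0],[0,0,0,0],[0,0,0,0],[0,0,0,0]]
  ],
  "gripper": 0.018
}}

```text
t: 10.7
ee_pos: [457.3, 358.7, 185.8]
orientation: [0.214, 1.56, -0.214]
ft_force: [-1.0, -0.4, 1.3]
width: 27.7
```

>>> {"name": "apply_moves", "arguments": {
  "commands": [
    [[0,0,0.03,0],[0,0,0.08,0],[0,-0.01,0.13,0],[0.01,-0.05,0.14,-0.15],[0.025,-0.1,0.14,-0.3],[0.04,-0.15,0.14,-0.45],[0.05,-0.205,0.14,-0.6],[0.06,-0.26,0.14,-0.75]]
  ]
}}

```text
t: 11.7
ee_pos: [517.3, 97.0, 325.7]
orientation: [0.8, 1.418, -0.8]
ft_force: [0.7, 0.6, -0.3]
width: 27.6
```

>>> {"name": "apply_moves", "arguments": {
  "commands": [
    [[0.011,-0.045,0,-0.1],[0.019,-0.08,0,-0.17],[0.0208,-0.0882,0,-0.179],[0.0208,-0.0882,0,-0.179],[0.0208,-0.0882,0,-0.179]]
  ]
}}

```text
t: 12.32
ee_pos: [537.7, 11.6, 325.6]
orientation: [0.932, 1.363, -0.932]
ft_force: [-0.8, 0.0, -1.1]
width: 27.8
```

Run:
```python
from h import *
o=readout.get_obs(); R,_=cv2.Rodrigues(o["orientation"]); print(o["t"],o["ee_pos"],np.arctan2(R[1,1],R[0,1]),o["width"],o["ft_force"])
c,K,R,t=cam("side"); cv2.imwrite("pics/m5.png",cv2.resize(c[80:240,160:320,::-1],None,fx=3.75,fy=3.75,interpolation=2))
```

```text
12.325 [537.71119141  11.55884533 325.55340068] 0.37071000609900784 27.795784887550077 [-0.83700011  0.02746759 -1.11810198]
```

View pics/m5.png

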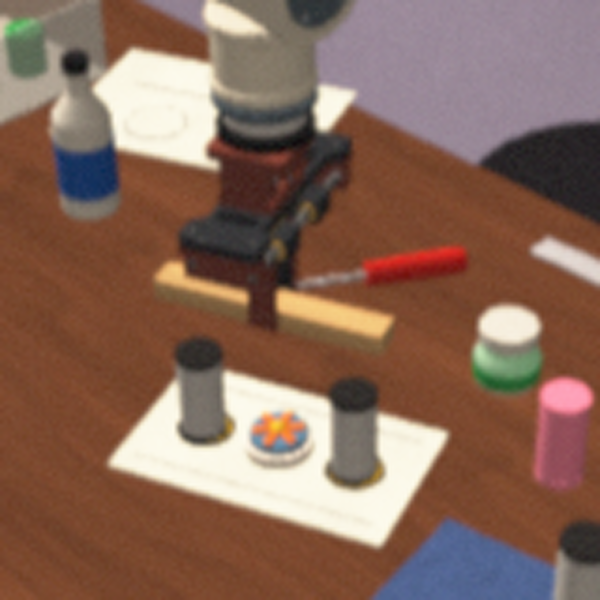

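>>> {"name": "apply_moves", "arguments": {
  "commands": [
    [[0,0,-0.025,0],[0,0,-0.042,0],[0,0,-0.05,0],[0,0,-0.05,0],[0,0,-0.05,0]]
  ]
}}

```text
t: 13.0
ee_pos: [538.3, 10.5, 276.1]
orientation: [0.933, 1.361, -0.933]
ft_force: [0.2, 0.2, -0.2]
width: 27.9
```

Run:
```python
from fit import *
o=readout.get_obs(); print(o["t"],o["ee_pos"],o["width"],o["ft_force"])
c,K,R,t=cam("side"); v=(c,K,R,t); x0,y0,s=175,120,6
c=cv2.resize(c[y0:220,x0:305,::-1],None,fx=s,fy=s,interpolation=2)
q=(boxhull(538,10.5,1.94,200,28,90,110,v)-[x0,y0]+.5)*s
cv2.polylines(c,[q.astype(np.int32)],True,(255,0,255),1)
cv2.imwrite("pics/m6.png",c)
```

```text
13.0 [538.32737808  10.54919402 276.13095741] 27.91210867000708 [ 0.23925994  0.15067244 -0.23090339]
```

View pics/m6.png

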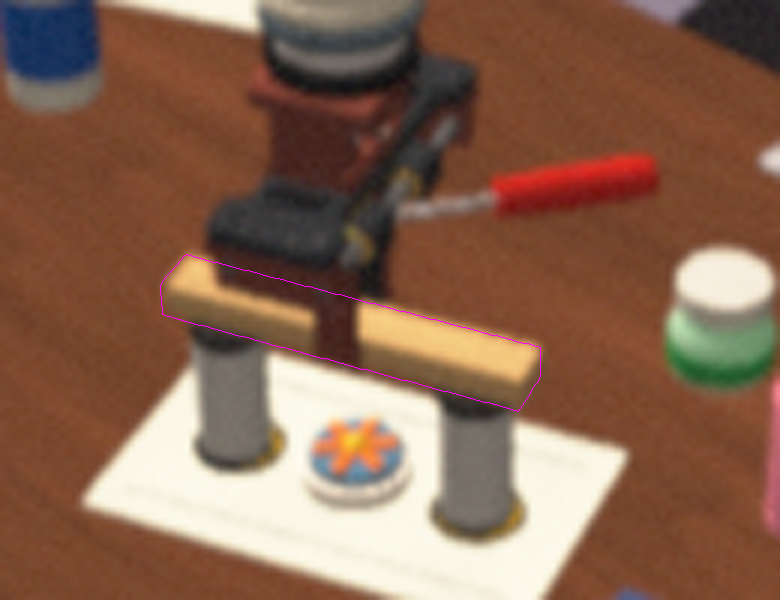

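The held bar matches its intended outline, with ends at (165,290) and (535,375), and sits over both posts. Now the final lowering.

>>> {"name": "apply_moves", "arguments": {
  "commands": [
    [[0,0,-0.001,0],[0,0,-0.002,0],[0,0,-0.003,0],[0,0,-0.003,0]]
  ]
}}

```text
t: 13.55
ee_pos: [538.0, 10.5, 272.6]
orientation: [0.933, 1.362, -0.933]
ft_force: [0.9, 0.7, -1.0]
width: 27.7
```

>>> {"name": "apply_moves", "arguments": {
  "commands": [
    [[0,0,-0.0005,0],[0,0,-0.001,0],[0,0,-0.001,0]]
  ]
}}

```text
t: 13.92
ee_pos: [538.0, 10.5, 271.6]
orientation: [0.933, 1.362, -0.933]
ft_force: [0.2, 0.3, -1.7]
width: 27.9
```

>>> {"name": "apply_moves", "arguments": {
  "commands": [
    [[0,0,-0.0005,0],[0,0,-0.0005,0]]
  ]
}}

```text
t: 14.18
ee_pos: [538.0, 10.5, 271.1]
orientation: [0.933, 1.362, -0.933]
ft_force: [0.6, -0.3, -1.8]
width: 27.5
```

>>> {"name": "apply_moves", "arguments": {
  "commands": [
    [[0,0,-0.0005,0],[0,0,-0.001,0],[0,0,-0.001,0]]
  ]
}}

```text
t: 14.55
ee_pos: [538.1, 10.5, 270.7]
orientation: [0.933, 1.361, -0.933]
ft_force: [-2.0, 0.5, 5.7]
width: 27.9
```

Contact is confirmed: the force went from −1.8 to +5.7 N. Now release and lift straight up.

>>> {"name": "apply_moves", "arguments": {
  "commands": [
    [[0,0,0,0],[0,0,0,0],[0,0,0,0],[0,0,0,0]]
  ],
  "gripper": 0.06
}}

```text
t: 15.05
ee_pos: [538.0, 10.5, 270.1]
orientation: [0.933, 1.362, -0.933]
ft_force: [-0.2, -0.5, -0.9]
width: 59.5
```

>>> {"name": "apply_moves", "arguments": {
  "commands": [
    [[0,0,0.02,0],[0,0,0.06,0],[0,0,0.11,0],[-0.02,0.05,0.13,0],[-0.04,0.1,0.13,0],[-0.06,0.16,0.13,0],[-0.08,0.22,0.13,0],[-0.1,0.27,0.13,0]]
  ]
}}

```text
t: 16.05
ee_pos: [437.1, 282.4, 400.3]
orientation: [0.933, 1.361, -0.932]
ft_force: [0.1, 0.1, -0.5]
width: 60.3
```

Run:
```python
from fit import *
for n in("top","side"):
    c,K,R,t=cam(n); np.savez(f"{n}9.npz",c=c,K=K,R=R,t=t)
vs=[load("top9.npz"),load("side9.npz")]; gs=[grad(v[0]) for v in vs]
for k in([0],[1],[0,1]): print(fitbox((538,10.5,1.94),200,28,86,106,[vs[i] for i in k],[gs[i] for i in k])[0].round(3))
cv2.imwrite("pics/m9a.png",cv2.resize(vs[0][0][:,:,::-1],(800,600),interpolation=2))
b=vs[1][0][120:220,175:305,::-1]
cv2.imwrite("pics/m9b.png",cv2.resize(b,None,fx=6,fy=6,interpolation=2))
```

```text
[543.012  -4.901   1.941]
[537.694   7.497   1.917]
[537.415   9.276   1.937]
```

View pics/m9a.png

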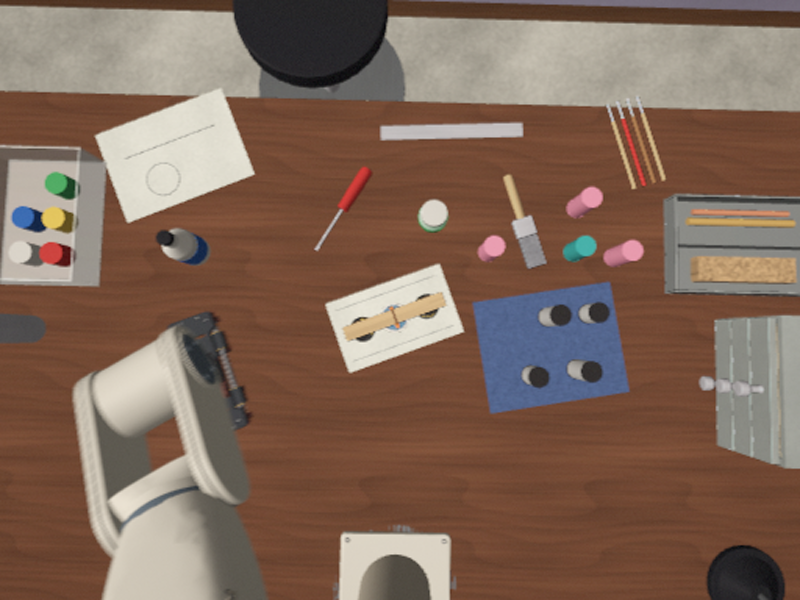

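View pics/m9b.png

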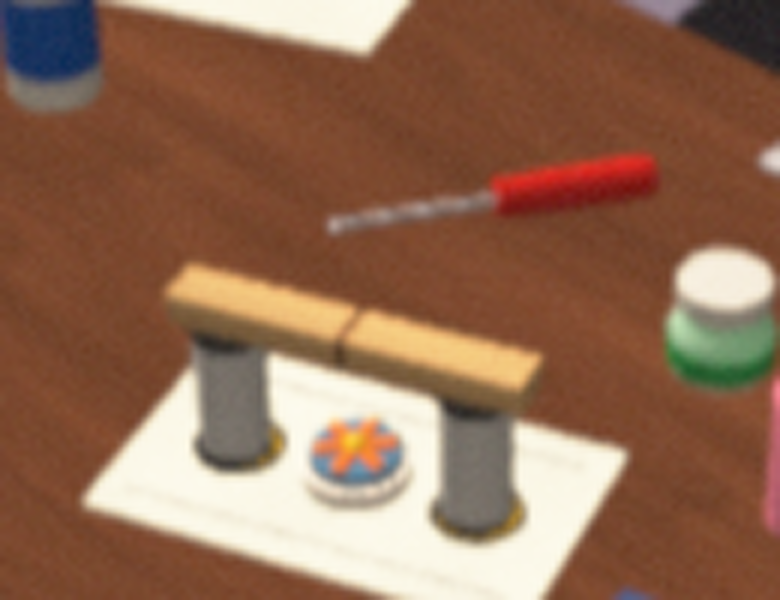

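The bar lies level on both posts. In the top view its band, at (394,317), sits over the plaque, and the other objects are where they were. I'm handing the job in.

```bash
python3 -c "
from h import *
print(workorder.close_job())"
```

```text
the job is handed in; nothing more can be done
None
```

The bridge is set up and the job was handed in at about 16 s of the 64 s allowed.

- **Post:** I picked the only 85 mm post on the mat. The other four measured 70, 70, 100 and 100 mm, so the standing post had to be the other 85 mm one. Its own image fit could not clearly tell 70 from 85 mm. The picked post now stands upright on the empty circle, centred to about 1–2 mm in both camera views.
- **Bar:** it lies wide face down across both posts (the grip width read 28 mm). The two-camera fit puts its centre at (537.4, 9.3) mm, against the sheet centre at (538.3, 10.2) mm. Its direction matches the line of the circles (1.937 rad for both).
- **Clearance:** no unexpected contact showed in the force readings; the highest reading between moves was about 6 N, when each part was set down. The standing post, plaque and other objects look unmoved in the last pictures.

**Checks that disagreed:**
- A bar fit from the top camera alone was about 16 mm off along the bar. I judged this a poor fit, because the side view, the two-camera fit and the band over the plaque all agree.
- The standing post already looked 2–3 mm off its circle's centre before I started. I left it where it was.

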